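Free a maple blank from its holding frame and gauge its length

ROBOT

A 6-joint arm with a two-finger parallel gripper is mounted at the origin on the work surface. World frame = base frame: x ahead of the robot, y to its left, z up, the work surface at z = 0. Lengths are in m, angles in rad, forces in N, time in s.
With the tool pointing down it reaches from about 0.35 to 0.85 m from the base axis. Payload 8.1 kg.
Tool frame: the origin (TCP) lies midway between the tips of the shut fingers; the grasp point (between the pads) lies r.grip_point_offset behind it (r.grip_point_offset is the distance from the TCP to the grasp point, in m); z points along the fingers, y is the line along which they close (so a half turn about z gives the same grasp; the last joint's range is limited). The gripper opens to 85 mm and grips with 20 to 120 N. Pads are 22 mm wide; open, the fingers measure 114 mm over their backs; the gripper's body (76 mm by 85 mm) begins 54 mm behind the grasp point. The pads swing forward as they close: fully open they stand 13 mm farther back than shut.
Start: joints at [1.231, 0.13, 1.488, -0, 1.523, -0.085], TCP at [0.151, 0.581, 0.231] pointing down, gripper open.
Joint ranges: [-2.96, 2.96], [-0.89, 2.26], [0.02, 2.5], [-1.34, 4.48], [0, 2.73], [-2.66, 2.66]. Speed limits (rad/s): [2.39, 2.39, 2.79, 3.14, 3.14, 3.14].

INTERFACE

Orientations are given as a unit quaternion [w, x, y, z].
In Python, from cell import r gives the robot as it stands.
- The arm moves only by the shell command python3 -m creep 'ROWS'. ROWS is text: rows parted by semicolons, each of 7 numbers parted by spaces: the turn, a rotation vector about the tool's x, y, z in rad, then the shift along the tool's x, y, z in mm, then the closure in counts, from 0 (fully open) to 255 (shut). A call has 1 to 10 rows; each row shifts and turns the commanded pose from where the row before left it, along the tool's axes as they then stand; what a row does not reach is not made up. A row lasts 1/10 s, in which the tool goes at most 50 mm and 8.59 degrees, less where a joint would pass 70% of its speed; a pose out of reach is approached as far as the arm can. A call with a gripper value outside its range is refused whole. The fingers move at their own pace and stop on an object; the grip force is fixed at half the most. Time passes only in rows, so rows that do not move let the fingers close. It gives the time, the measured TCP pose, the force, the opening and the grip force at its end, in the units of the state.
- r.read_state(): the state, without advancing time (a new reading comes with each control period).
- r.camera(name): name is "side" or "top" or "wrist"; returns a dict with "image" (384x512x3 uint8, red, green, blue), "range_z" (384x512 float32, m along the optical axis (not along the pixel's ray), 0 where there is no reading), "vertical_fov" (degrees; the focal length in pixels is half the picture's height over the tangent of half this angle, whatever the lens; pixels are square), "cx", "cy" (the principal point, pixels), "xyz" and "orientation" of the camera in the world. Camera axes: x right, y up, looking along -z (the intrinsics and any distortion apply to the point x, -y, -z); pixel columns grow to the right and rows downward; lengths in m; the calibration is good to about 2 mm. A picture is of the moment at which its call begins.
- r.hand_in(): hands the job in; it is judged then, once.
The state is a dict: "time_s": time; "joint_pos": joint angles; "joint_velocities": joint speeds; "tau": joint torques, N m; "eef_pos": TCP position; "tool_rot": TCP orientation; "force": force on the tool from outside, world axes, zero at the start; "ft_torque": the same for the moment, N m; "finger_gap": opening from 0.0 (shut) to 1.0 (fully open); "grip_force": force on a finger pad.
Only numpy, scipy, OpenCV 4.12 (cv2) and the standard library are available. Lean on these libraries where they do the work, as an engineer would, in place of code of your own. Each camera call takes 0.05 s, during which the arm holds its last target. There are 200 camera calls.

TASK

Turn the brass swing tab fully aside so that it is clear of the maple blank, lift the blank out of its holding frame and lay it (do not drop it) flat on the bed of the steel length gauge, lengthwise between the two jaws, and let go of it. Then slide the movable jaw shut on the blank until its other end pushes the sprung anvil well in, at least half of the anvil's 10 mm travel, without cramming it, and let go so that the blank stays clamped. Leave the bottles and the hammer alone.

Things in the scene. Friction and masses are not known exactly. Their poses are not given: they have to be found in the camera images.
- frame: Dark wood holding frame fixed to the bench, 192 x 96 mm, rim 40 mm high. Origin on the bench, x along its length, y across. Recess 144 x 64 mm, floor 30 mm above the bench, centred at x = -25, y = 0 mm. Mid both long sides (x = -60 to +10 mm) the rail is missing, leaving a 40 mm wide spine: fingers can straddle the blank and go below it. The swing tab is on the +x end rail.
- tab (a joint): Angle of the brass swing tab about its vertical pivot (rad, positive anticlockwise from above). At 0 it points along the frame's -x, over the blank; it starts within 0.3 of 0. It turns either way to stops at +-1.75, is fully clear of the blank beyond +-1.2 and stays where it is left (about 0.05 N m of friction).
- tab_pivot (a point): Point on the tab's vertical pivot axis, at x = 68 mm, y = 0 in the frame, 49.5 mm above the bench. The tab is a flat bar 68 mm long, 18 mm wide and 8 mm thick (its underside 1.5 mm above the blank), reaching 60 mm from the pivot axis.
- tab_knob (a point): Middle of the upright round brass knob near the tab's free end, 50 mm from the pivot axis: 18 mm in diameter, 28 mm tall, its top 77.5 mm and this point 63.5 mm above the bench. It moves with the tab.
- panel: The blank: flat pale maple board, 140 (x) x 60 (y) x 10 (z) mm, about 0.08 kg, loose in the frame's recess with its top flush with the rim. Origin at the centre of its underside, x along its length, z up. It is best pinched across its 60 mm width at the middle of its length, with the fingers in the gaps of the frame.
- gauge: Steel length gauge fixed to the bench: a bed 270 mm long (x = -119 to +151 mm), 40 mm wide and 30 mm high, narrower than the blank so that fingers can straddle it. Origin on the bench, x along the bed, y across, z up. The sliding jaw rides on the bed's -x end, the sprung anvil stands on the +x end.
- anvil (a joint): Travel of the sprung anvil at the gauge's +x end (m): 0 at rest, up to 0.010 pushed fully in along +x. A soft spring: 0.5 N to start, 3 N fully in. Its contact face is at x = 112 mm + this value in the gauge. The gauge registers the blank by it.
- anvil_face (a point): Foot of the sprung anvil's contact face, 31 mm above the bench. The face is a bright steel plate 44 mm wide, 25 mm high, 6 mm thick, looking to the gauge's -x, on a stem that slides into a dark block fixed to the bed's end.
- jaw (a joint): Travel of the sliding jaw along the gauge's +x (m), 0 to 0.075; starts between 0 and 0.012. Its contact face is at x = -83 mm + this value in the gauge, so the opening to the resting anvil is 195 mm minus this value (140 mm at 0.055; the anvil is half in at 0.060 with the blank between). It slides with about 5 N of friction, which holds it against the anvil's spring.
- jaw_face (a point): Bright steel contact plate of the sliding jaw, 44 mm wide, 25 mm high, looking to the gauge's +x. This point is the foot of its contact face, 31 mm above the bench.
- jaw_grip (a point): Middle of the sliding jaw's upright grip, an aluminium block 18 (along x) x 24 (along y) x 32 mm tall on top of the dark jaw; this point is 72 mm above the bench, the grip spans 56 to 88 mm, and it is 15 mm behind the contact face. It moves with the jaw.
- glue_bottle: White bottle, 50 mm across, 125 mm tall, a bystander; origin at the centre of its base.
- amber_bottle: Amber bottle with a black cap, 48 mm across, 100 mm tall, a bystander; origin at the centre of its base.
- hammer: Hammer, 200 mm long, lying on the bench to the left of the work, a bystander; origin under its middle.

How it is judged:
On the way, in this order (a step that is already met when the one before it is completed fails the run):
1. the tab is turned aside by more than 1.2 rad while the blank still lies in the frame ((value of joint tab above 1.2 rad or value of joint tab below -1.2 rad) and distance of panel from where it was at the start of the episode below 0.012 m), for 0.2 s.
2. the blank lies flat on the gauge bed between the jaws, let go by the fingers (z of panel in the frame of gauge between 0.027 and 0.033 m and angle between panel's own z axis and vertical below 0.06 rad and y of panel in the frame of gauge between -0.016 and 0.016 m and x of panel in the frame of gauge between -0.016 and 0.056 m and contact force between panel and the fingers below 0.1 N), for 0.2 s.
3. the sliding jaw presses on the blank and the anvil is pushed in by more than 4 mm (contact force between panel and jaw above 0.5 N and value of joint anvil above 0.004 m), for 0.1 s.
At the end, for the whole second after the job is handed in: The blank lies flat on the bed (height within 3 mm, tilt under 0.06 rad), within 16 mm and 0.06 rad of the bed's line, clamped between the jaw (travel over 57.5 mm) and the anvil, which stays pushed in by more than 4 mm; at rest and released (all of step 2 and angle between the x axis of panel and the x axis of gauge, either way round below 0.06 rad and value of joint anvil above 0.004 m and value of joint jaw above 0.0575 m and linear speed of panel below 0.02 m/s); the robot touches nothing.
It fails at once if the blank is dropped (it moves faster than 0.4 m/s with no finger on it) (linear speed of panel above 0.4 m/s and contact force between panel and the fingers below 0.05 N).
It fails at once if the jaw is crammed against the blank with more than 40 N (contact force between panel and jaw above 40 N).
It fails at once if the white glue bottle is moved more than 30 mm (distance of glue_bottle from where it was at the start of the episode above 0.03 m).
It fails at once if the amber bottle is moved more than 30 mm (distance of amber_bottle from where it was at the start of the episode above 0.03 m).
It fails at once if the hammer is moved more than 30 mm (distance of hammer from where it was at the start of the episode above 0.03 m).
It also fails if it takes over 72 s, if anything falls off the work surface, if the arm or the gripper's body presses on something with over 40 N, if the wrist force passes 120 N, or if a joint passes its speed limit or range.

## Working session

There is one attempt and no reset: what is moved stays moved. The work goes in short steps, Python scripts to look and compute and a shell command to move; the robot and the scene stay as the last step left them, time stands still between calls to the robot, and variables do not carry over. Pictures are saved under pics/ and viewed, at most 10 in all, crops included, and the job is handed in when it is done.

```bash
ls; mkdir -p pics; cat > h.py <<'E'
import numpy as np,cv2
from cell import r
from scipy.spatial.transform import Rotation as R
def q2R(q): return R.from_quat([q[1],q[2],q[3],q[0]])
def cloud(c):
    im=c['image'];H,W=im.shape[:2];f=H/2/np.tan(np.radians(c['vertical_fov'])/2)
    v,u=np.mgrid[:H,:W];z=c['range_z']
    P=np.stack([(u-c['cx'])/f*z,-(v-c['cy'])/f*z,-z],-1)
    return P@q2R(c['orientation']).as_matrix().T+np.array(c['xyz'])
E
python3 - <<'E'
from h import *
print(r.grip_point_offset,r.read_state())
for n in ('top','side'):
    c=r.camera(n);np.save(n+'.npy',c,allow_pickle=True);cv2.imwrite(f'pics/{n}0.png',c['image'][...,::-1])
    print({k:v for k,v in c.items() if k not in('image','range_z')})
E
```

```text
pics
0.0187 {'time_s': 0.0, 'joint_pos': array([ 1.23058496e+00,  1.31190376e-01,  1.48930925e+00,  1.46943966e-05,
        1.52300956e+00, -8.54080228e-02]), 'joint_velocities': array([ 0.00039722,  0.00131343,  0.00083171, -0.00019032, -0.00047586,
        0.00057089]), 'tau': array([-1.95931352e-03, -5.69425642e+01, -5.00522053e+01, -8.73108311e-04,
        1.60362467e-02,  8.60104734e-06]), 'eef_pos': array([0.15102054, 0.58009573, 0.23021054]), 'tool_rot': array([-2.09565272e-04,  1.27057601e-01,  9.91894877e-01, -9.35098037e-04]), 'force': array([ 0.01028458, -0.10107958, -0.55522899]), 'ft_torque': array([-0.00092951,  0.00222756,  0.00646062]), 'grip_force': 0.0, 'finger_gap': 1.0013971733026537}
{'vertical_fov': 47.49176763526995, 'cx': 252.28191033259597, 'cy': 197.3881923163247, 'xyz': array([ 0.29503942, -0.02511649,  1.31035625]), 'orientation': array([ 0.72303143,  0.07334376, -0.06908193, -0.68342807])}
{'vertical_fov': 43.20397461710391, 'cx': 259.903155958882, 'cy': 193.9193754199941, 'xyz': array([-0.28941791, -0.85026845,  1.11654468]), 'orientation': array([ 0.84729384,  0.38062046, -0.16212082, -0.33307366])}
```

View pics/top0.png

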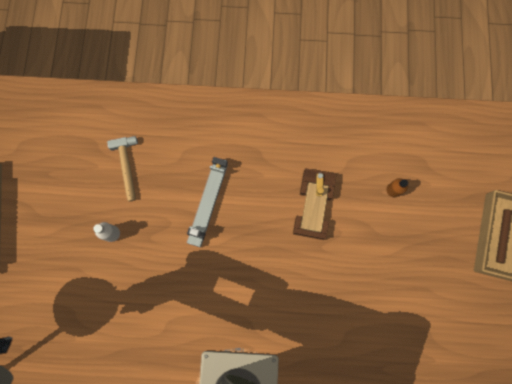

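View pics/side0.png

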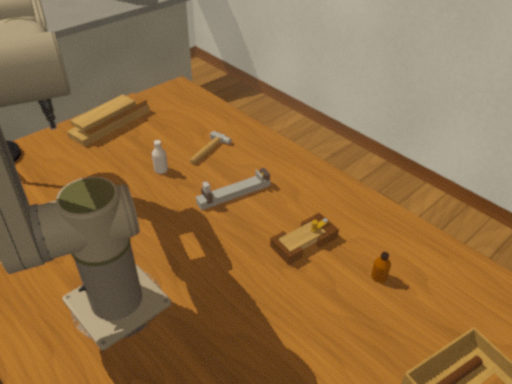

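The top view shows the frame at (315,205) with its tab toward the far end (322,183). The gauge runs from about (196,235), where the bright grip is, to (219,165). The bottles are at (105,232) and (398,187), and the hammer is at (125,165). I'll measure next.

```bash
python3 - <<'E'
from h import *
for n in ('top','side'):
    c=np.load(n+'.npy',allow_pickle=True).item();P=cloud(c);im=c['image'];hsv=cv2.cvtColor(im,cv2.COLOR_RGB2HSV)
    z=P[...,2];print(n,'dist keys',[k for k in c], 'bench z',np.median(z[(abs(P[...,0]-.5)<.3)&(abs(P[...,1])<.3)]))
    obj=((z>.012)&(z<.2)&(P[...,0]>.3)&(P[...,0]<.85)&(abs(P[...,1])<.6)).astype(np.uint8)
    k,l,s,ce=cv2.connectedComponentsWithStats(obj)
    for i in range(1,k):
        if s[i,4]<25: continue
        Q=P[l==i];rc=cv2.minAreaRect((Q[:,:2]*1000).astype(np.float32))
        print(s[i],'c',np.round(rc[0]),'sz',np.round(rc[1]),round(rc[2],1),'zmax',Q[:,2].max().round(3))
    for nm,(u0,u1,v0,v1) in {'frame':(285,345,160,245),'gauge':(180,235,150,250)}.items() if n=='top' else []:
        big=cv2.resize(im[v0:v1,u0:u1],None,fx=6,fy=6,interpolation=cv2.INTER_CUBIC);cv2.imwrite(f'pics/{nm}_crop.png',big[...,::-1])
E
python3 - <<'E'
import cv2,numpy as np
a=cv2.imread('pics/frame_crop.png');b=cv2.imread('pics/gauge_crop.png')
H=600;o=np.zeros((H,700,3),np.uint8);o[:a.shape[0],:a.shape[1]]=a;o[:b.shape[0],365:365+b.shape[1]]=b[:H];cv2.imwrite('pics/crop0.png',o)
E
```

```text
top dist keys ['image', 'range_z', 'vertical_fov', 'cx', 'cy', 'xyz', 'orientation'] bench z -0.00011597987060918413
[108 136  30  65 705] c [628. 377.] sz [200.  87.] 17.1 zmax 0.032
[ 187  157   41   90 1335] c [536. 124.] sz [ 50. 267.] 75.7 zmax 0.091
[ 293  168   43   72 1915] c [ 550. -197.] sz [ 96. 201.] 82.5 zmax 0.082
[387 178  22  19 301] c [ 608. -436.] sz [47. 39.] 27.9 zmax 0.105
[ 94 222  25  20 368] c [427. 403.] sz [46. 49.] 63.5 zmax 0.13
side dist keys ['image', 'range_z', 'vertical_fov', 'cx', 'cy', 'xyz', 'orientation'] bench z 0.0013638849830999167
[189 131  42  33 334] c [628. 395.] sz [204.  93.] 4.3 zmax 0.035
[152 140  16  32 355] c [424. 398.] sz [41. 49.] 59.2 zmax 0.13
[ 196  167   74   40 1042] c [538. 123.] sz [ 54. 271.] 76.5 zmax 0.093
[ 270  212   69   50 1618] c [ 551. -198.] sz [105. 206.] 82.2 zmax 0.081
[371 251  20  31 413] c [ 604. -443.] sz [38. 48.] 11.3 zmax 0.104
```

View pics/crop0.png

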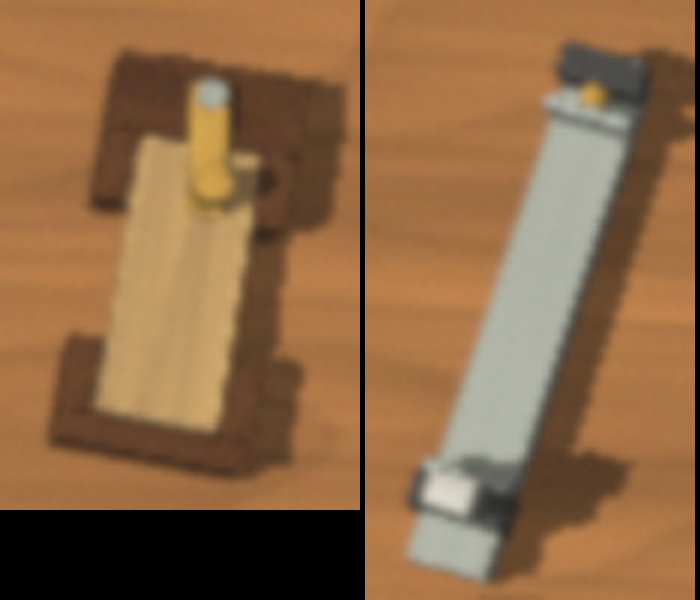

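```bash
cat >> h.py <<'E'
def ang(d): return np.degrees(np.arctan2(d[1],d[0]))
def cast(c,uv,z):
    H=c['image'].shape[0];f=H/2/np.tan(np.radians(c['vertical_fov'])/2);uv=np.atleast_2d(uv).astype(float)
    d=np.stack([(uv[:,0]-c['cx'])/f,-(uv[:,1]-c['cy'])/f,-np.ones(len(uv))],-1)@q2R(c['orientation']).as_matrix().T
    o=np.array(c['xyz']);return o+d*((z-o[2])/d[:,2])[:,None]
E
python3 - <<'E'
from h import *
for n in ('top','side'):
    c=np.load(n+'.npy',allow_pickle=True).item();P=cloud(c);im=c['image'];h=cv2.cvtColor(im,cv2.COLOR_RGB2HSV)
    z=P[...,2];x,y=P[...,0],P[...,1]
    fr=(abs(x-.55)<.12)&(abs(y+.197)<.08);ga=(abs(x-.536)<.15)&(abs(y-.124)<.08)
    print(n,'panel hsv',h[205,312] if n=='top' else '', 'tab', h[182,321] if n=='top' else '')
    for nm,m in dict(panel=fr&(h[...,2]>140)&(h[...,1]<150)&(z>.03)&(z<.048),knob=fr&(z>.066),brass=fr&(z>.046)&(z<.062)&(h[...,1]>150)&(h[...,2]>150),grip=ga&(z>.078)&(x<.5),anvil=ga&(z>.045)&(x>.6),bed=ga&(z>.026)&(z<.033),frame=fr&(z>.034)&(z<.046)).items():
        Q=P[m]*1000
        if len(Q)<4: print(nm,len(Q));continue
        if nm=='panel' or nm=='bed': w=np.linalg.svd(Q[:,:2]-Q[:,:2].mean(0),full_matrices=False)[2][0];w=w*np.sign(w[0]);a=ang(w)
        else: a=0
        rc=cv2.minAreaRect(Q[:,:2].astype(np.float32))
        print(nm,len(Q),'mean',Q.mean(0).round(1),'rect',np.round(rc[0],1),np.round(rc[1]),round(rc[2],1),'pca',round(a,1),'zmax',Q[:,2].max().round())
E
```

```text
top panel hsv [ 17 120 196] tab [ 19 161 201]
panel 850 mean [ 531.1 -193.    39.6] rect [ 551.8 -197.5] [ 60. 169.] 82.4 pca -3.6 zmax 48.0
knob 31 mean [ 578.9 -205.8   76.1] rect [ 578.7 -206.4] [15. 17.] 9.0 pca 0 zmax 82.0
brass 48 mean [ 606.  -205.7   49.8] rect [ 599.6 -207. ] [47. 16.] 2.2 pca 0 zmax 56.0
grip 56 mean [437.8 147.7  86.4] rect [437.5 148. ] [24. 18.] 74.5 pca 0 zmax 91.0
anvil 152 mean [648.5  96.5  54.3] rect [647.8  97.1] [42. 38.] 73.9 pca 0 zmax 62.0
bed 781 mean [530.  125.6  29.5] rect [529.7 123.9] [ 44. 255.] 76.4 pca -13.3 zmax 33.0
frame 1668 mean [ 545.8 -196.1   39.5] rect [ 549.8 -196.9] [ 96. 201.] 82.5 pca 0 zmax 46.0
side panel hsv  tab 
panel 415 mean [ 523.6 -197.1   41. ] rect [ 555.9 -201.1] [ 59. 178.] 82.1 pca -5.9 zmax 48.0
knob 32 mean [ 578.4 -208.    74.8] rect [ 580.2 -207.2] [21. 17.] 58.1 pca 0 zmax 81.0
brass 46 mean [ 600.2 -207.9   50.1] rect [ 596.3 -207. ] [17. 54.] 87.8 pca 0 zmax 58.0
grip 41 mean [437.3 144.5  86.5] rect [438.5 145.4] [30. 18.] 78.7 pca 0 zmax 93.0
anvil 96 mean [648.8  94.   54.4] rect [649.4  96.7] [46. 40.] 76.6 pca 0 zmax 64.0
bed 397 mean [531.  123.5  30. ] rect [537.9 123.9] [ 50. 268.] 77.3 pca -13.3 zmax 33.0
frame 1188 mean [ 540.2 -199.2   40.5] rect [ 550.5 -196.5] [102. 204.] 82.2 pca 0 zmax 46.0
```

```bash
R="0 0 0 -30.6 -32.7 0 0"; python3 -m creep '0 0 0 -20 -20 0 0;0 0 0 -30 -32 0 0;0 0 0 -30 -32 0 0;0 0 0 -30 -32 0 0;0 0 0 -30 -32 0 0;0 0 0 -30 -32 0 0;0 0 0 -30 -32 0 0;0 0 0 -30 -32 0 0;0 0 0 -30 -32 0 0;0 0 0 -30 -32 0 0'; python3 -m creep '0 0 0 -30 -32 0 0;0 0 0 -30 -32 0 0;0 0 0 -30 -32 0 0;0 0 0 -30 -32 0 0;0 0 0 -30 -32 0 0;0 0 0 -30 -32 0 0;0 0 0 -30 -33 0 0;0 0 0 -30 -33 0 0;0 0 0 -30 -33 0 0;0 0 0 -30 -33 0 0'; python3 -m creep '0 0 -0.125 -14 -13 0 100;0 0 -0.125 -5 -5 0 100;0 0 0 0 0 0 100'; python3 - <<'E'
from h import *
s=r.read_state();print(s['finger_gap'],q2R(s['tool_rot']).as_matrix().round(3))
c=r.camera('wrist');cv2.imwrite('pics/w1.png',c['image'][...,::-1]);P=cloud(c);z=P[...,2]
np.save('w1.npy',c,allow_pickle=True)
h=cv2.cvtColor(c['image'],cv2.COLOR_RGB2HSV)
fr=(abs(P[...,0]-.55)<.15)&(abs(P[...,1]+.197)<.1)
for n,m in dict(knob=fr&(z>.068)&(z<.09),rim=fr&(z>.034)&(z<.046)).items():
    Q=P[m]*1000
    if len(Q)>5: rc=cv2.minAreaRect(Q[:,:2].astype(np.float32));print(n,len(Q),Q.mean(0).round(1),rc)
E
```

```text
time_s: 1.1
eef_pos: [0.3545, 0.2078, 0.2311]
tool_rot: [0.0, 0.127, 0.992, 0.0]
force: [0.9, 0.5, -0.6]
finger_gap: 0.997
grip_force: 0.0
time_s: 2.1
eef_pos: [0.5632, -0.1814, 0.2307]
tool_rot: [-0.0, 0.127, 0.992, 0.0]
force: [2.0, 0.1, 0.3]
finger_gap: 1.002
grip_force: 0.0
time_s: 2.4
eef_pos: [0.5773, -0.2024, 0.2302]
tool_rot: [-0.001, 0.002, 1.0, 0.0]
force: [0.2, 0.1, 0.3]
finger_gap: 0.608
grip_force: 0.0
0.6077319506068468 [[-1.     0.004 -0.002]
 [ 0.004  1.     0.001]
 [ 0.002  0.001 -1.   ]]
knob 269 [ 579.  -206.    76.2] ((579.2907104492188, -205.93638610839844), (16.76592254638672, 16.7596378326416), 88.00328063964844)
rim 13415 [ 538.4 -195.2   39.3] ((549.5028686523438, -196.31356811523438), (96.1485595703125, 200.2283935546875), 82.37610626220703)
```

View pics/w1.png

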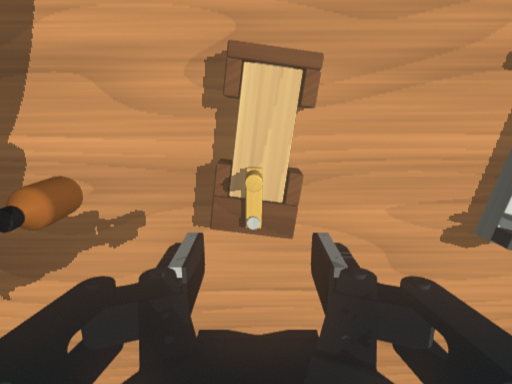

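```bash
python3 -m creep '0 0 0 -2 -3.5 20 153;0 0 0 0 0 40 153;0 0 0 0 0 40 153;0 0 0 0 0 30 153;0 0 0 0 0 20 153;0 0 0 0 0 12 153;0 0 0 0 0 12 153;0 0 0 0 0 0 153'
```

```text
time_s: 3.25
eef_pos: [0.5787, -0.2042, 0.0561]
tool_rot: [-0.001, 0.003, 1.0, 0.0]
force: [0.1, -0.0, -0.0]
finger_gap: 0.4
grip_force: 0.0
```

```bash
python3 -m creep '0 0 -0.1 -0.5 -5 0 153;0 0 -0.14 -0.5 -7 0 153;0 0 -0.14 -0.5 -7 0 153;0 0 -0.14 -0.5 -7 0 153;0 0 -0.14 -0.5 -7 0 153;0 0 -0.14 -0.5 -7 0 153;0 0 -0.14 -0.5 -7 0 153;0 0 -0.14 -0.5 -7 0 153;0 0 -0.14 -0.5 -7 0 153;0 0 -0.14 -0.5 -7 0 153';python3 -m creep '0 0 -0.14 -0.5 -7 0 153;0 0 0 0 0 0 153'
```

```text
time_s: 4.25
eef_pos: [0.6444, -0.1106, 0.0335]
tool_rot: [-0.078, -0.508, 0.852, -0.099]
force: [0.2, -0.5, 0.8]
finger_gap: 0.403
grip_force: 0.0
time_s: 4.45
eef_pos: [0.6444, -0.0829, 0.0206]
tool_rot: [-0.095, -0.545, 0.825, -0.116]
force: [-0.6, 0.7, 0.4]
finger_gap: 0.398
grip_force: 0.0
```

```bash
python3 - <<'E'
from h import *
s=r.read_state();print(s['joint_pos'].round(3),s['joint_velocities'].round(2),s['eef_pos'],q2R(s['tool_rot']).as_matrix().round(2))
c=r.camera('side');cv2.imwrite('pics/s1.png',cv2.resize(c['image'][100:300,150:420],None,fx=2.5,fy=2.5)[...,::-1])
E
```

```text
[-0.041  0.48   1.5   -0.322  1.199 -2.656] [-0.07 -0.02 -0.01  0.02  0.01 -0.  ] [ 0.6443896  -0.08289963  0.02056047] [[-0.39 -0.92 -0.03]
 [-0.88  0.38 -0.29]
 [ 0.28 -0.09 -0.96]]
```

View pics/s1.png

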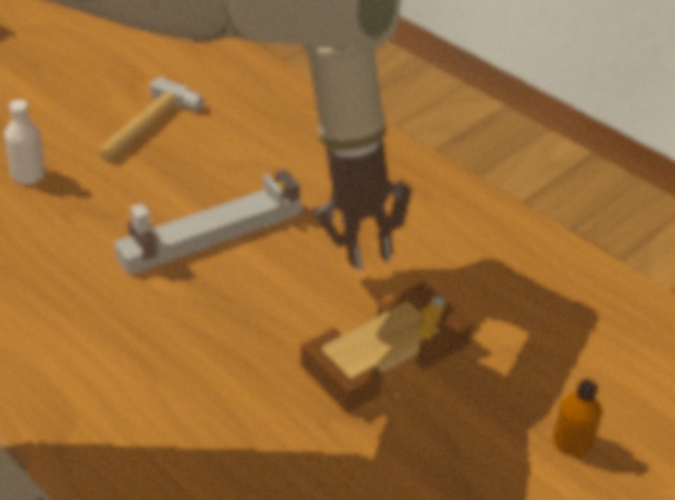

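The wrist joint hit its limit, so the arm tilted away from the knob. I'll raise it, look at the tab, and re-orient using the half-turn equivalent.

```bash
python3 -m creep '0 0 0 0 0 -15 153;0 0 0 0 0 -30 153;0 0 0 0 0 -35 153;0 0 0 0 0 -30 153;0 0 0 0 0 0 153'; cat >> h.py <<'E'
def turn(yaw_deg):
    s=r.read_state();t=np.radians(yaw_deg);y=np.array([np.cos(t),np.sin(t),0]);z=np.array([0,0,-1.]);T=np.stack([np.cross(y,z),y,z],1)
    A=q2R(s['tool_rot']).as_matrix();return R.from_matrix(A.T@T).as_rotvec()
def shift(p):
    s=r.read_state();return q2R(s['tool_rot']).as_matrix().T@(np.array(p)-s['eef_pos'])*1000
E
python3 - <<'E'
from h import *
print(turn(90),r.read_state()['joint_pos'].round(2))
for n in('top','side'):
    c=r.camera(n);P=cloud(c);z=P[...,2];x,y=P[...,0],P[...,1];h=cv2.cvtColor(c['image'],cv2.COLOR_RGB2HSV)
    fr=(abs(x-.57)<.12)&(abs(y+.2)<.08)
    for nm,m in dict(knob=fr&(z>.066)&(z<.085),brass=fr&(z>.046)&(z<.062),panel=fr&(h[...,1]<150)&(h[...,2]>130)&(abs(z-.04)<.008)).items():
        Q=P[m]*1000;print(n,nm,len(Q),Q.mean(0).round(1) if len(Q) else '')
E
```

```text
time_s: 5.0
eef_pos: [0.6519, -0.0535, 0.1347]
tool_rot: [-0.09, -0.539, 0.829, -0.121]
force: [0.3, -1.2, 0.8]
finger_gap: 0.399
grip_force: 0.0
[-0.25602561 -0.19013835  1.14425779] [ 0.01  0.37  1.42 -0.31  1.38 -2.66]
top knob 33 [ 583.2 -227.4   76.1]
top brass 113 [ 604.2 -213.9   50.2]
top panel 878 [ 532.4 -192.8   39.5]
side knob 32 [ 583.3 -229.9   75. ]
side brass 84 [ 590.3 -217.7   51.4]
side panel 542 [ 531.3 -196.6   40.8]
```

```bash
python3 -m creep '-0.0285 -0.0211 0.127 0 0 0 153;-0.0285 -0.0211 0.127 0 0 0 153;-0.0285 -0.0211 0.127 0 0 0 153;-0.0285 -0.0211 0.127 0 0 0 153;-0.0285 -0.0211 0.127 0 0 0 153;-0.0285 -0.0211 0.127 0 0 0 153;-0.0285 -0.0211 0.127 0 0 0 153;-0.0285 -0.0211 0.127 0 0 0 153;-0.0285 -0.0211 0.127 0 0 0 153' |sed -n 2,3p; python3 -m creep '0 0 0.136 0 0 0 153;0 0 0.136 0 0 0 153;0 0 0.136 0 0 0 153;0 0 0.136 0 0 0 153;0 0 0.136 0 0 0 153;0 0 0.136 0 0 0 153;0 0 0.136 0 0 0 153;0 0 0.136 0 0 0 153;0 0 0.136 0 0 0 153;0 0 0.136 0 0 0 153' >/dev/null; python3 -m creep '0 0 0.136 0 0 0 153;0 0 0.136 0 0 0 153;0 0 0.136 0 0 0 153;0 0 0.136 0 0 0 153;0 0 0.136 0 0 0 153;0 0 0.136 0 0 0 153;0 0 0.136 0 0 0 153;0 0 0.136 0 0 0 153;0 0 0.136 0 0 0 153;0 0 0.136 0 0 0 153'; python3 - <<'E'
from h import *
print(turn(-66),shift([.5833,-.2285,.056]),r.read_state()['joint_pos'].round(2))
E
```

```text
eef_pos: [0.6467, -0.0543, 0.1248]
tool_rot: [-0.007, 0.002, 1.0, 0.001]
time_s: 8.0
eef_pos: [0.6465, -0.0542, 0.1247]
tool_rot: [-0.002, 0.978, 0.207, -0.007]
force: [0.7, 0.0, 0.1]
finger_gap: 0.402
grip_force: 0.0
[-0.00659     0.01379357 -0.00188115] [-127.45370375  134.18424987   69.57587964] [-0.16  0.34  1.44 -0.    1.37  0.99]
```

```bash
python3 -m creep '-0.0066 0.0138 0 -26 28 0 153;0 0 0 -34 36 0 153;0 0 0 -34 36 0 153;0 0 0 -33 34 0 153;0 0 0 0 0 0 153' | sed -n 2,3p;  python3 - <<'E'
from h import *
print(turn(-66),shift([.5833,-.2285,.056]))
E
```

```text
eef_pos: [0.5837, -0.234, 0.1251]
tool_rot: [0.001, 0.978, 0.207, -0.0]
[ 0.00145239  0.00086676 -0.00179678] [ 1.97227829 -5.3145395  69.04891564]
```

```bash
python3 -m creep '0 0 0 2 -5 0 153;0 0 0 0 0 20 153;0 0 0 0 0 25 153;0 0 0 0 0 14 153;0 0 0 0 0 10 153;0 0 0 0 0 0 153'; python3 -m creep '0 0 -0.14 0.5 7 0 153;0 0 -0.14 0.5 7 0 153;0 0 -0.14 0.5 7 0 153;0 0 -0.14 0.5 7 0 153;0 0 -0.14 0.5 7 0 153;0 0 -0.14 0.5 7 0 153;0 0 -0.14 0.5 7 0 153;0 0 -0.14 0.5 7 0 153;0 0 0 0 0 0 153;0 0 0 0 0 0 153'
```

```text
time_s: 9.1
eef_pos: [0.5858, -0.2209, 0.0548]
tool_rot: [-0.001, 0.977, 0.211, -0.0]
force: [-0.8, 0.2, -0.1]
finger_gap: 0.399
grip_force: 0.0
time_s: 10.1
eef_pos: [0.6319, -0.2516, 0.0577]
tool_rot: [0.001, 0.718, 0.696, 0.001]
force: [-0.0, -0.4, -0.3]
finger_gap: 0.403
grip_force: 0.0
```

```bash
python3 -m creep '0 0 0 0 0 -15 153;0 0 0 0 0 -30 153;0 0 0 0 0 -40 153;0 0 0.14 0 0 -20 80;0 0 0.14 -12 0 0 0;0 0 0.14 -12 0 0 0;0 0 0.14 -12 0 0 0;0 0 0.14 -12 0 0 0;0 0 0.14 -12 0 0 0;0 0 0.14 -12 0 0 0' |sed -n 2,3p;python3 -m creep '0 0 0.14 0 0 0 0;0 0 0.14 0 0 0 0;0 0 0.14 0 0 0 0;0 0 0.14 0 0 0 0;0 0 0.14 0 0 0 0;0 0 0 0 0 0 0'; python3 - <<'E'
from h import *
print(turn(-97.6),shift([.5381,-.1954,.16]))
for n in('top','side'):
    c=r.camera(n);P=cloud(c);z=P[...,2];x,y=P[...,0],P[...,1]
    fr=(abs(x-.6)<.12)&(abs(y+.22)<.08)
    Q=P[fr&(z>.066)&(z<.085)]*1000;k=Q.mean(0);print(n,len(Q),k.round(1),'theta',((ang(k[:2]-[630.3,-207.7])%360)-172.4)*np.pi/180)
E
```

```text
eef_pos: [0.5964, -0.3129, 0.1636]
tool_rot: [0.001, 0.962, 0.275, 0.001]
time_s: 11.7
eef_pos: [0.5968, -0.3125, 0.1635]
tool_rot: [0.0, 0.998, -0.07, 0.002]
force: [0.3, 0.0, -0.4]
finger_gap: 0.998
grip_force: 0.0
[ 0.00069006 -0.00333286 -0.00681611] [ -74.40378405 -107.78315688    3.13801227]
top 35 [ 623.  -256.4   75.7] theta 1.5549085038843562
side 35 [ 623.5 -258.7   75.4] theta 1.5708612674732256
```

```bash
python3 -m creep '0 0 -0.007 -20 -28 0 0;0 0 0 -27 -40 0 0;0 0 0 -27 -40 0 0;0 0 0 0 0 0 0' |sed -n 2,3p; python3 - <<'E'
from h import *
c=r.camera('wrist');P=cloud(c);z=P[...,2];x,y=P[...,0],P[...,1];h=cv2.cvtColor(c['image'],cv2.COLOR_RGB2HSV)
cv2.imwrite('pics/w2.png',c['image'][...,::-1])
m=((abs(x-.54)<.11)&(abs(y+.2)<.07)&(h[...,1]<150)&(h[...,2]>120)&(abs(z-.04)<.006)).astype(np.uint8)
cn=max(cv2.findContours(m,0,2)[0],key=cv2.contourArea);Q=P[cn[:,0,1],cn[:,0,0]]*1000
print(len(Q),cv2.minAreaRect(Q[:,:2].astype(np.float32)),turn(-97.6),shift([.5381,-.1954,.016]))
E
```

```text
eef_pos: [0.5336, -0.1904, 0.1599]
tool_rot: [-0.002, 0.998, -0.061, -0.001]
44 ((537.3397827148438, -195.3223876953125), (59.965087890625, 141.89486694335938), 82.4765625) [-0.00068518 -0.00027598  0.00986471] [  2.71970346   2.15235431 145.22456465]
```

View pics/w2.png

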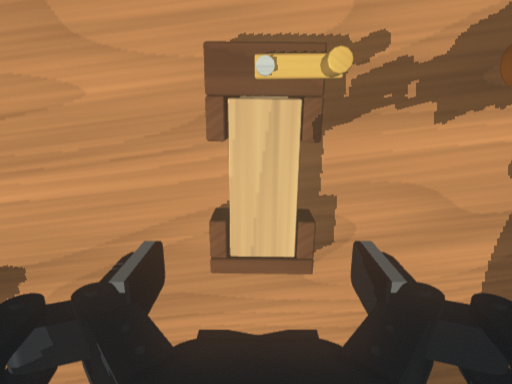

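```bash
python3 -m creep '0 0 0.008 2 2 10 0;0 0 0 0 0 40 0;0 0 0 0 0 40 0;0 0 0 0 0 30 0;0 0 0 0 0 16 0;0 0 0 0 0 8 0;0 0 0 0 0 6 0;0 0 0 0 0 0 0'; python3 -m creep '0 0 0 0 0 0 40;0 0 0 0 0 0 60;0 0 0 0 0 0 80;0 0 0 0 0 0 110;0 0 0 0 0 0 140;0 0 0 0 0 0 140;0 0 0 0 0 0 140'
```

```text
time_s: 13.05
eef_pos: [0.5399, -0.1986, 0.0121]
tool_rot: [0.0, 0.998, -0.068, 0.001]
force: [-1.2, -0.3, 0.8]
finger_gap: 1.0
grip_force: 0.0
time_s: 13.75
eef_pos: [0.5403, -0.1975, 0.0135]
tool_rot: [-0.0, 0.998, -0.068, 0.002]
force: [-2.6, 4.6, 8.1]
finger_gap: 0.691
grip_force: 62.8
```

```bash
python3 -m creep '0 0 0 0 0 -6 140;0 0 0 0 0 -12 140;0 0 0 0 0 -20 140;0 0 0 0 0 -25 140;0 0 0 0 0 -25 140;0 0 0 0 0 -20 140;0 0 0.05 0 0 -8 140;0 0 0.053 0 0 0 140;0 0 0 0 0 0 140'; python3 - <<'E'
from h import *
print(turn(-103.5),shift([.541,.1228,.13]))
E
```

```text
time_s: 14.65
eef_pos: [0.5395, -0.1985, 0.1293]
tool_rot: [0.001, 0.993, -0.12, 0.002]
force: [0.4, -0.2, -1.1]
finger_gap: 0.688
grip_force: 64.8
[ 0.0007605  -0.00403162 -0.00460823] [ -74.99162184 -312.46112608   -1.20083421]
```

```bash
python3 -m creep '0 0 0 -2.5 -10 0 140;0 0 0 -5 -20 0 140;0 0 0 -7 -30 0 140;0 0 0 -8 -34 0 140;0 0 0 -8 -34 0 140;0 0 0 -8 -34 0 140;0 0 0 -8 -34 0 140;0 0 0 -8 -34 0 140;0 0 0 -7 -30 0 140;0 0 0 -6 -24 0 140'|sed -n 2,7p; python3 -m creep '0 0 0 -5 -18 0 140;0 0 0 -2.5 -10 0 140;0 0 0 0 0 0 140;0 0 0 0 0 0 140'; python3 - <<'E'
from h import *
print(turn(-103.5),shift([.541,.1228,.013]))
c=r.camera('wrist');P=cloud(c);z=P[...,2];x,y=P[...,0],P[...,1];h=cv2.cvtColor(c['image'],cv2.COLOR_RGB2HSV)
cv2.imwrite('pics/w3.png',c['image'][...,::-1])
m=(abs(x-.54)<.12)&(abs(y-.125)<.1)&(h[...,1]>80)&(h[...,2]>110)&(abs(z-.155)<.02)
print(m.sum(),P[m].mean(0),cv2.minAreaRect((P[m][:,:2]*1000).astype(np.float32)))
t=r.camera('top');P=cloud(t);z=P[...,2];m=(abs(P[...,0]-.54)<.15)&(abs(P[...,1]-.125)<.08)&(z>.026)&(z<.033);print(m.sum())
E
```

```text
eef_pos: [0.5399, 0.0963, 0.1274]
tool_rot: [-0.0, 0.993, -0.118, 0.001]
force: [0.9, 0.1, -0.7]
finger_gap: 0.688
grip_force: 64.8
time_s: 16.05
eef_pos: [0.5398, 0.1226, 0.1274]
tool_rot: [0.0, 0.993, -0.119, 0.001]
force: [-1.1, -0.1, -0.3]
finger_gap: 0.685
grip_force: 64.8
[ 0.00046857 -0.00159143 -0.00278694] [  0.88468457  -0.55732936 114.37333136]
33709 [0.56403045 0.1171062  0.15328198] ((557.4511108398438, 118.456787109375), (101.28175354003906, 99.12626647949219), 76.74284362792969)
136
```

View pics/w3.png

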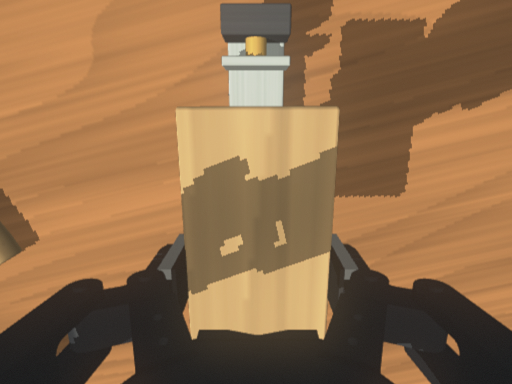

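```bash
python3 -m creep '0 0 -0.003 1 -0.5 10 140;0 0 0 0 0 25 140;0 0 0 0 0 30 140;0 0 0 0 0 22 140;0 0 0 0 0 12 140;0 0 0 0 0 6 140;0 0 0 0 0 4 140;0 0 0 0 0 2 140;0 0 0 0 0 1 140;0 0 0 0 0 0 140'
```

```text
time_s: 17.15
eef_pos: [0.5419, 0.1232, 0.0163]
tool_rot: [-0.0, 0.993, -0.118, 0.002]
force: [0.2, 0.1, -1.1]
finger_gap: 0.69
grip_force: 64.8
```

```bash
python3 -m creep '0 0 0 0 0 1 140;0 0 0 0 0 1 140;0 0 0 0 0 0 140;0 0 0 0 0 0 140'; python3 - <<'E'
from h import *
print([r.read_state()['force'].round(1)])
c=r.camera('side');P=cloud(c);x,y,z=P[...,0],P[...,1],P[...,2];h=cv2.cvtColor(c['image'],cv2.COLOR_RGB2HSV)
m=(abs(x-.54)<.09)&(abs(y-.125)<.05)&(h[...,1]>80)&(z>.03)&(z<.06);print(m.sum(),np.median(z[m]))
E
```

```text
time_s: 17.55
eef_pos: [0.5415, 0.1232, 0.0136]
tool_rot: [0.0, 0.993, -0.118, 0.001]
force: [-0.6, -0.2, 0.2]
finger_gap: 0.689
grip_force: 64.9
[array([-0.6, -0.2,  0.2])]
426 0.04074092366373783
```

```bash
python3 -m creep '0 0 0 0 0 0.5 140;0 0 0 0 0 0 140;0 0 0 0 0 0 140' | grep force:; python3 -m creep '0 0 0 0 0 0.5 140;0 0 0 0 0 0 140;0 0 0 0 0 0 140'
```

```text
force: [-2.3, 0.1, 5.0]
grip_force: 65.4
time_s: 18.2
eef_pos: [0.5415, 0.1232, 0.0135]
tool_rot: [0.0, 0.993, -0.118, 0.001]
force: [-4.8, -0.1, 10.3]
finger_gap: 0.686
grip_force: 66.0
```

```bash
python3 -m creep '0 0 0 0 0 -0.5 140;0 0 0 0 0 0 70;0 0 0 0 0 0 50;0 0 0 0 0 0 20;0 0 0 0 0 0 0;0 0 0 0 0 0 0;0 0 0 0 0 0 0'; python3 -m creep '0 0 0 0 0 -5 0;0 0 0 0 0 -15 0;0 0 0 0 0 -30 0;0 0 0 0 0 -40 0;0 0 0 0 0 -30 0;0 0 0 0 0 0 0' | sed -n 2p; python3 - <<'E'
from h import *
for n in('wrist','top','side'):
    c=r.camera(n);P=cloud(c);x,y,z=P[...,0],P[...,1],P[...,2];h=cv2.cvtColor(c['image'],cv2.COLOR_RGB2HSV)
    m=((abs(x-.54)<.1)&(abs(y-.125)<.06)&(h[...,1]>60)&(abs(z-.04)<.006)).astype(np.uint8)
    Q=P[m>0]*1000;print(n,len(Q),Q.mean(0).round(1),cv2.minAreaRect(Q[:,:2].astype(np.float32)))
    m=(abs(x-.44)<.05)&(abs(y-.145)<.04)&(z>.078)&(z<.095);Q=P[m]*1000
    if len(Q)>5: print(' grip',len(Q),Q.mean(0).round(1))
print(turn(-103.5),shift([.4376,.1472,.06]))
E
```

```text
time_s: 18.9
eef_pos: [0.5413, 0.1231, 0.0129]
tool_rot: [0.0, 0.993, -0.118, 0.001]
force: [-0.0, -0.5, -1.0]
finger_gap: 1.0
grip_force: 0.0
eef_pos: [0.5451, 0.1237, 0.1406]
wrist 12158 [544.1 122.8  39.4] ((539.8881225585938, 123.80197143554688), (60.15327453613281, 189.75033569335938), 76.57433319091797)
top 344 [511.1 138.9  39.4] ((528.0730590820312, 127.67491912841797), (57.90314865112305, 164.73062133789062), 74.25997161865234)
 grip 54 [438.2 147.8  86.9]
side 504 [536.5 121.3  40.5] ((540.0247802734375, 122.84796905517578), (70.1519546508789, 194.41700744628906), 77.59178924560547)
 grip 38 [437.6 145.4  86.4]
[-0.00031139 -0.00246617 -0.0005197 ] [-106.4461199     0.89856899   73.27262086]
```

```bash
python3 -m creep '0 0 0 -20 1 0 0;0 0 0 -36 0 0 0;0 0 0 -30 0 0 0;0 0 0 -20 0 0 0;0 0 0 0 0 20 100;0 0 0 0 0 30 100;0 0 0 0 0 15 100;0 0 0 0 0 8 100;0 0 0 0 0 0 100;0 0 0 0 0 0 100'; python3 - <<'E'
from h import *
print(turn(-103.5),shift([.4378,.147,.06]))
E
```

```text
time_s: 20.65
eef_pos: [0.438, 0.147, 0.06]
tool_rot: [0.0, 0.993, -0.118, 0.001]
force: [0.1, 0.6, -0.3]
finger_gap: 0.608
grip_force: 0.0
[ 7.48494796e-05 -1.54235896e-03 -5.93963879e-04] [-0.20206642  0.00366506  0.0081781 ]
```

```bash
python3 -m creep '0 0 0 0 0 0 150;0 0 0 0 0 0 170;0 0 0 0 0 0 180;0 0 0 0 0 0 190;0 0 0 0 0 0 190;0 0 0 0 0 0 190'; python3 - <<'E'
from h import *
s=r.read_state();o=np.array([521.5,127.5]);d=s['eef_pos'][:2]*1000-o
a=np.radians(-13.5);print('gauge xy of tcp',d@[np.cos(a),np.sin(a)],d@[-np.sin(a),np.cos(a)])
E
```

```text
time_s: 21.25
eef_pos: [0.4391, 0.1482, 0.0611]
tool_rot: [-0.001, 0.993, -0.118, 0.002]
force: [0.2, 6.6, 3.5]
finger_gap: 0.272
grip_force: 58.2
gauge xy of tcp -84.99540546001114 0.8867034950921848
```

```bash
python3 -m creep '0 0 0 2 0 0 190;0 0 0 4 0 0 190;0 0 0 5 0 0 190;0 0 0 5 0 0 190;0 0 0 4 0 0 190;0 0 0 4 0 0 190;0 0 0 4 0 0 190;0 0 0 4 0 0 190;0 0 0 4 0 0 190;0 0 0 2 0 0 190'; python3 -m creep '0 0 0 2 0 0 190;0 0 0 2 0 0 190;0 0 0 1 0 0 190;0 0 0 1 0 0 190;0 0 0 0 0 0 190;0 0 0 0 0 0 190'; python3 - <<'E'
from h import *
s=r.read_state();o=np.array([521.5,127.5]);d=s['eef_pos'][:2]*1000-o
a=np.radians(-13.5);print('gauge xy of tcp',d@[np.cos(a),np.sin(a)],d@[-np.sin(a),np.cos(a)])
c=r.camera('wrist');cv2.imwrite('pics/w4.png',c['image'][...,::-1]);P=cloud(c).copy()
np.save('w4.npy',c,allow_pickle=True)
E
```

```text
time_s: 22.25
eef_pos: [0.4753, 0.1394, 0.0611]
tool_rot: [-0.001, 0.993, -0.118, 0.001]
force: [-5.4, 6.9, 7.7]
finger_gap: 0.272
grip_force: 58.6
time_s: 22.85
eef_pos: [0.4811, 0.138, 0.0611]
tool_rot: [-0.001, 0.993, -0.118, 0.001]
force: [-3.8, 7.3, 6.9]
finger_gap: 0.269
grip_force: 58.6
gauge xy of tcp -41.73334890628553 0.7646114296697846
```

View pics/w4.png

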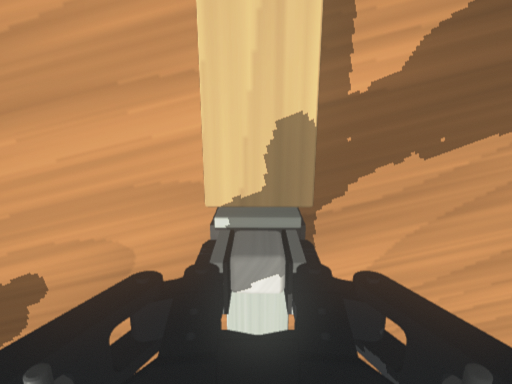

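```bash
for i in 1 ; do python3 -m creep '0 0 0 1 0 0 190;0 0 0 1 0 0 190;0 0 0 0 0 0 190;0 0 0 0 0 0 190' | sed -n '2p;4p'; python3 -m creep '0 0 0 1 0 0 190;0 0 0 1 0 0 190;0 0 0 0 0 0 190;0 0 0 0 0 0 190' | sed -n '2p;4p'; python3 -m creep '0 0 0 1 0 0 190;0 0 0 1 0 0 190;0 0 0 0 0 0 190;0 0 0 0 0 0 190' | sed -n '2p;4p'; done
python3 -m creep '0 0 0 0 0 0 150;0 0 0 0 0 0 100;0 0 0 0 0 0 50;0 0 0 0 0 0 50;0 0 0 0 0 -20 50;0 0 0 0 0 -40 50;0 0 0 10 0 -40 50;0 0 0 40 0 -40 0;0 0 0 40 0 -20 0;0 0 0 0 0 0 0' | sed -n '2p;4p'
python3 - <<'E'
from h import *
c=r.camera('wrist');cv2.imwrite('pics/w5.png',c['image'][...,::-1]);np.save('w5.npy',c,allow_pickle=True);P=cloud(c)
print(r.read_state()['eef_pos'])
e=np.array([.9724,-.2334]);g=(P[...,:2]*1000-[521.5,127.5]);gx=g@e;gy=g@[.2334,.9724];z=P[...,2]
h=cv2.cvtColor(c['image'],cv2.COLOR_RGB2HSV)
m=(abs(gy)<28)&(h[...,1]>60)&(abs(z-.04)<.006)&(gx>-80)&(gx<125);print('panel gx',np.percentile(gx[m],[.5,99.5]),'gy',np.percentile(gy[m],[1,99]))
m=(abs(gy)<8)&(z>.078)&(z<.095)&(gx<0);print('grip',gx[m].mean() if m.any() else None,m.sum())
m=(abs(gy)<25)&(z>.045)&(z<.075)&(gx>90)
print('anvil hi',np.histogram(gx[m],bins=np.arange(100,160,3)))
E
```

```text
eef_pos: [0.4829, 0.1376, 0.0611]
force: [-4.0, 6.5, 7.3]
eef_pos: [0.4847, 0.1371, 0.0611]
force: [-5.1, 7.4, 8.9]
eef_pos: [0.4865, 0.1367, 0.0611]
force: [-6.0, 7.4, 9.3]
eef_pos: [0.5746, 0.114, 0.2193]
force: [-2.2, 0.3, -1.1]
[0.5717821  0.11456096 0.2168893 ]
panel gx [-20.89032106 117.57053967] gy [-27.40465052  27.42361769]
grip -33.749339684740285 312
anvil hi (array([  0,   0,   0,   0,   0,   0,  91, 136,  83,  45, 104, 183, 138,
       144, 182, 142,  45,   0,   0]), array([100, 103, 106, 109, 112, 115, 118, 121, 124, 127, 130, 133, 136,
       139, 142, 145, 148, 151, 154, 157]))
```

View pics/w5.png

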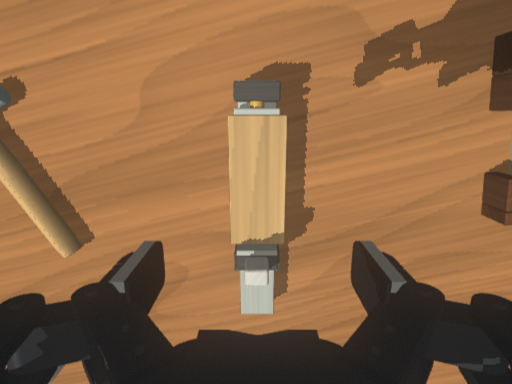

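```bash
python3 -m creep '0 0 0 0 0 0 0;0 0 0 0 0 0 0;0 0 0 0 0 0 0;0 0 0 0 0 0 0;0 0 0 0 0 0 0' | sed -n 4p; python3 -c "
from cell import r
print(r.hand_in())"
```

```text
force: [-0.1, -0.1, 0.5]
the job is handed in; nothing more can be done
None
```

The job is handed in but no verdict came back: the tab is swung aside to about 1.56 rad, and the blank lies flat on the gauge bed, clamped with the anvil pushed in by an estimated 6–8 mm and the gripper clear. My first push ran a wrist joint into its limit and tilted the arm, but the images showed nothing else disturbed.

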